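# Turn the ink bottle over

### The job

The ink in the amber bottle with the red cap has settled. Pick the bottle up from its cork coaster, turn it over in the air until its cap points some 30 degrees or more below level, keep it so for a moment, then set it back upright near the middle of the coaster and let go only once it stands there; do not drop it. Leave the green bottle with the white cap and the jar with the black lid where they stand.

Things in the scene. Friction and masses are not known exactly. Their poses are not given: they have to be found in the camera images.
- ink_bottle: round bottle of amber glass with a fixed red screw cap and a paper label, closed, rigid, loose, 160 mm tall, about 0.3 kg. Its straight round body is 58 mm across from the underside up to 95 mm, then it narrows to the neck (23 mm) and the cap (27 mm across, the top 16 mm); its centre of mass lies about 60 mm above the underside. Origin at the centre of its underside, z along its axis towards the cap.
- coaster: round cork disc, 110 mm across and 6 mm thick, fixed to the table; origin at the centre of its underside. The ink bottle stands on it at the start.
- oil_bottle: bystander: bottle of the same shape and size (58 mm across, 160 mm tall) in green glass with a white cap, loose, standing on the table about 0.2 m from its neighbour. Origin at the centre of its underside, z up.
- black_jar: bystander: clear glass jar 64 mm across and 100 mm tall with a black lid, loose, standing on the table. Origin at the centre of its underside, z up.
Not all that is in view belongs to the job. There is more than one size of the ink_bottle; the one meant has the size given above.

How it is judged:
On the way:
1. the ink bottle is held clear of the table with its cap at least 27 degrees below level (angle between ink_bottle's own z axis and vertical above 2.05 rad and height (world z) of ink_bottle above 0.12 m and contact force between the fingers and ink_bottle above 0.5 N), for 0.3 s.
At the end, for the whole second after the job is handed in: The ink bottle stands upright (within about 7 degrees) and at rest on the cork coaster, its axis within 25 mm of the coaster's centre; the green bottle and the black-lidded jar stand within 20 mm of where they were (angle between ink_bottle's own z axis and vertical below 0.12 rad and horizontal distance between ink_bottle and coaster below 0.025 m and z of ink_bottle in the frame of coaster between 0.001 and 0.012 m and linear speed of ink_bottle below 0.02 m/s and distance of each of oil_bottle, black_jar from where it was at the start of the episode below 0.02 m and angle between each of oil_bottle, black_jar's own z axis and vertical below 0.15 rad); the robot touches nothing.
It fails at once if the ink bottle is let go of more than 25 mm above the coaster (contact force between the fingers and ink_bottle below 0.02 N and z of ink_bottle in the frame of coaster above 0.031 m).
It fails at once if the green bottle or the black-lidded jar is knocked over or pushed more than 20 mm from its place (distance of any of oil_bottle, black_jar from where it was at the start of the episode above 0.02 m or angle between any of oil_bottle, black_jar's own z axis and vertical above 0.5 rad).
It also fails if it takes over 58 s, if anything falls off the work surface, if the arm or the gripper's body presses on something with over 40 N, if the wrist force passes 120 N, or if a joint passes its speed limit or range.

### The arm

A 6-joint arm with a two-finger parallel gripper is mounted at the origin on a cart in front of the work surface, level with it; the furniture and walls round the work are solid. World frame = base frame: x ahead of the robot, y to its left, z up, the work surface at z = 0. Lengths are in m, angles in rad, forces in N, time in s.
With the tool pointing down it reaches from about 0.3 to 0.775 m from the base axis. Payload 14.6 kg.
Tool frame: the origin (TCP) lies at the very end of the fingers, on their centre line; the grasp point (between the pads) lies 19 mm behind it; z points along the fingers, y is the line along which they close (so a half turn about z gives the same grasp; the last joint's range is limited). The gripper opens to 94 mm and grips with 3 to 60 N. Pads are 16 mm wide; open, the fingers measure 119 mm over their backs; the gripper's body (75 mm by 177 mm) begins 78 mm behind the grasp point.
Start: joints at [-1.23, 0.3, 1.521, -0, 1.321, -0.067], TCP at [0.218, -0.505, 0.205] pointing down, gripper open.
Joint ranges: [-3.03, 3.03], [-0.79, 2.21], [0.23, 2.52], [-1.04, 4.18], [0, 3.07], [-2.55, 2.55]. Speed limits (rad/s): [2.22, 2.22, 2.57, 3.14, 3.14, 3.14].

### API

Orientations are given as [roll, pitch, yaw] about the fixed x, y, z axes, in that order (R = Rz(yaw) Ry(pitch) Rx(roll)).
In Python, from station import ctrl gives the robot as it stands.
- The arm moves only by the tool move_arm, never from a script. Its argument "increments" is a list of rows, each a list of 7 numbers: the opening, from 0 (shut) to 1 (fully open), then the shift along the tool's x, y, z in units of 50 mm (1.0 is 50 mm), then the turn, a rotation vector about the tool's x, y, z in rad. In form: [[claw, tx, ty, tz, rx, ry, rz], ...]. A call has 1 to 20 rows; each row shifts and turns the commanded pose from where the row before left it, along the tool's axes as they then stand; what a row does not reach is not made up. A row lasts 1/10 s, in which the tool goes at most 50 mm and 8.59 degrees, less where a joint would pass 70% of its speed; a pose out of reach is approached as far as the arm can. A call is refused whole if a number of a shift passes 1 or a number of a turn 0.15, either way. A call with a gripper value outside its range is refused whole. The fingers move at their own pace and stop on an object; "force" is the grip in N (left out, the last holds). Time passes only in rows, so rows that do not move let the fingers close. It gives the time, the measured TCP pose, the force, the opening and the grip force at its end, in the units of the state.
- ctrl.get_obs(): the state, without advancing time (a new reading comes with each control period).
- ctrl.camera(name): name is "scene" or "top" or "wrist"; returns a dict with "color" (480x640x3 uint8, blue, green, red), "K" (3x3 intrinsics, pixels), "distortion" ([k1, k2, p1, p2, k3] as OpenCV has them; the pictures are not rectified), "pose" (4x4, takes a point from camera to world coordinates); the wrist camera has in their place "tool_from_camera" (4x4, takes a point from camera to tool coordinates, whose origin is the TCP and whose axes are the flange's). Camera axes: x right, y down, z forward; pixel columns grow to the right and rows downward; lengths in m; the calibration is good to about 2 mm. A picture is of the moment at which its call begins: read the wrist's pose just before it. There is no depth.
- ctrl.hand_in(): hands the job in; it is judged then, once.
Trained networks look in a picture, given as the dict that the camera call returned (one of the last four; its "shot" number tells which), for a name from the list of things; names that differ only in an ending like _2 or _b are one class to them, and where a whole thing is asked for, a point or a joint stands for the part that bears it (a point fixed in the world has none). Each returns a list of dicts, best first, with "conf" (0 to 1); they miss things now and then, are a little off and sometimes report something else, mostly with a low value. They report only what shows in the picture. A call takes as long as a camera call. They do not tell look-alikes from the thing itself.
- ctrl.cut_out(name, picture): "mask" (480x640 bool, what is visible of it) and "centre" ([row, column] in pixels, amid what is visible of it).
The state is a dict: "time_s": time; "qpos": joint angles; "joint_vel": joint speeds; "tau": joint torques, N m; "ee_pos": TCP position; "eef_rot": TCP orientation; "force": force on the tool from outside, world axes, zero at the start; "moment": the same for the moment, N m; "grip_width": finger opening in m; "grip_force": force on a finger pad.
Only numpy, scipy, OpenCV 4.12 (cv2) and the standard library are available. Lean on these libraries where they do the work, as an engineer would, in place of code of your own. Each camera call takes 0.05 s, during which the arm holds its last target. There are 200 camera calls.

## Working session

There is one attempt and no reset: what is moved stays moved. The work goes in short steps, Python scripts to look and compute and a tool call to move; the robot and the scene stay as the last step left them, time stands still between calls to the robot, and variables do not carry over. Pictures are saved under pics/ and viewed, at most 10 in all, crops included, and the job is handed in when it is done.

Besides the shell and the picture viewer there is one more tool, called after "Request:" as name(argument=value, ...) on one line, values as JSON. move_arm: Moves the arm, as the interface text tells. Its arguments: {"type":"object","properties":{"increments":{"type":"array","items":{"type":"array","items":{"type":"number"}}},"force":{"type":"number"}},"required":["increments"]}

```bash
mkdir -p pics; cat > h.py <<'E'
import numpy as np,cv2
from station import ctrl
def ray(p,uv,pose=None):
    n=cv2.undistortPoints(np.array([[uv]],float),p["K"],np.array(p["distortion"],float))[0,0]
    T=np.array(p["pose"] if pose is None else pose); return T[:3,3],T[:3,:3]@np.array([n[0],n[1],1])
def onz(p,uv,z,pose=None):
    o,d=ray(p,uv,pose); return o+d*(z-o[2])/d[2]
E
python3 - <<'E'
from h import *
o=ctrl.get_obs();print(o)
im=[]
for c in("scene","top"):
    p=ctrl.camera(c);im.append(p["color"]);print(c,np.round(p["pose"],3).tolist())
    for n in("ink_bottle","coaster","oil_bottle","black_jar"):
        for r in ctrl.cut_out(n,p)[:4]:
            m=r["mask"];ys,xs=np.nonzero(m)
            print(n,round(r["conf"],2),np.round(r["centre"]),xs.min(),xs.max(),ys.min(),ys.max(),np.round(onz(p,r["centre"][::-1],0.06 if n!="coaster" else .006),3))
    cv2.imwrite(f"pics/{c}.png",p["color"])
E
```

```text
{'time_s': 0.0, 'qpos': array([-1.22958165e+00,  3.00490237e-01,  1.52154419e+00, -4.76374520e-05,
        1.32070503e+00, -6.66028153e-02]), 'joint_vel': array([-9.13228180e-04, -3.73286400e-05,  1.86171749e-03, -7.42022939e-05,
        3.10609651e-04,  3.71104501e-05]), 'tau': array([-9.79356191e-04, -5.31814027e+01, -3.52740026e+01,  7.07681291e-02,
        2.44451640e-02, -1.17370096e-04]), 'ee_pos': array([ 0.21803421, -0.50466421,  0.20489144]), 'eef_rot': array([-3.14044532e+00, -3.02845352e-05,  4.07829288e-01]), 'force': array([-0.61146096,  0.6465641 ,  1.12633964]), 'moment': array([-0.0132972 , -0.04367049,  0.00270145]), 'grip_force': 0.0, 'grip_width': 0.0936837113275682}
scene [[-0.252, 0.784, -0.567, 1.037], [0.968, 0.196, -0.16, 0.157], [-0.014, -0.589, -0.808, 0.789], [0.0, 0.0, 0.0, 1.0]]
ink_bottle 0.74 [176. 188.] 165 211 124 213 [ 0.473 -0.21   0.06 ]
ink_bottle 0.6 [154. 299.] 270 326 82 211 [ 0.386 -0.051  0.06 ]
coaster 0.86 [216. 198.] 161 228 183 233 [ 0.508 -0.189  0.006]
oil_bottle 0.82 [268. 304.] 284 327 221 309 [0.594 0.013 0.06 ]
black_jar 0.77 [257. 453.] 426 478 222 292 [0.526 0.213 0.06 ]
top [[-0.176, -0.961, 0.214, 0.339], [-0.984, 0.173, -0.033, 0.047], [-0.005, -0.217, -0.976, 0.865], [0.0, 0.0, 0.0, 1.0]]
ink_bottle 0.75 [287. 376.] 349 406 257 317 [ 0.425 -0.042  0.06 ]
ink_bottle 0.62 [236. 471.] 444 493 213 260 [ 0.479 -0.212  0.06 ]
coaster 0.64 [242. 443.] 425 483 210 270 [ 0.489 -0.179  0.006]
oil_bottle 0.97 [192. 324.] 302 336 163 216 [0.598 0.012 0.06 ]
black_jar 0.57 [259. 211.] 186 235 236 282 [0.518 0.213 0.06 ]
```

View pics/scene.png

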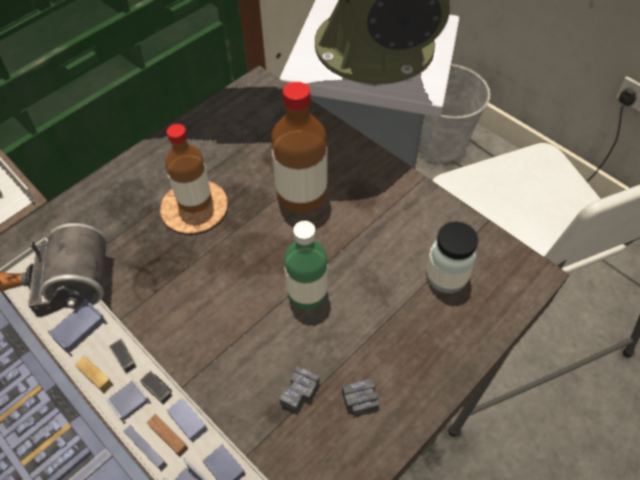

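View pics/top.png

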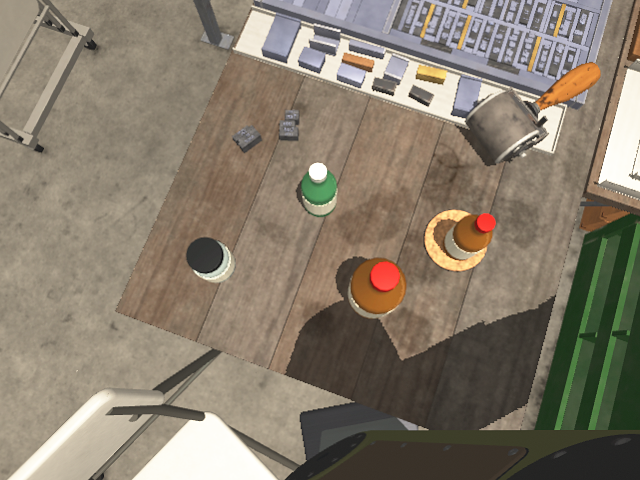

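The scene view shows the small amber bottle on the coaster (cap at about column 177, row 132). A larger amber decoy stands at about (299,150), the green bottle at (305,268) and the jar at (453,257). The top view agrees: target cap at (486,223), decoy at (378,287).

```bash
python3 - <<'E'
from h import *
ps={c:ctrl.camera(c) for c in("scene","top")}
def tri(a,b):
    A=[];B=[]
    for c,uv in(("scene",a),("top",b)):
        o,d=ray(ps[c],uv);d/=np.linalg.norm(d);P=np.eye(3)-np.outer(d,d);A.append(P);B.append(P@o)
    return np.round(np.linalg.solve(sum(A),sum(B)),3)
red={}
for c,p in ps.items():
    hsv=cv2.cvtColor(p["color"],cv2.COLOR_BGR2HSV);m=((hsv[...,0]<6)|(hsv[...,0]>174))&(hsv[...,1]>200)&(hsv[...,2]>120)
    n,l,s,ce=cv2.connectedComponentsWithStats(m.astype(np.uint8))
    L=[(s[i].tolist(),ce[i]) for i in range(1,n) if s[i][4]>60];red[c]=sorted(L,key=lambda t:t[1][0]);print(c,L)
print("small cap",tri(red["scene"][0][1],red["top"][-1][1]),"big cap",tri(red["scene"][-1][1],red["top"][0][1]))
# coaster ellipse incl. bottle hull
for c,p in ps.items():
    r=ctrl.cut_out("coaster",p)[0]["mask"].astype(np.uint8)
    cs,_=cv2.findContours(r,0,1);pts=np.vstack(cs)[:,0].astype(float)
    w=np.array([onz(p,q,.006)[:2] for q in pts]);h=cv2.convexHull(w.astype(np.float32))
    print(c,"coaster",cv2.minEnclosingCircle(h))
t=ps["top"]
for n,uv in dict(tabR=(533,405),tabRt=(590,180),cabTopL=(585,225),cabfront=(540,430),tabFL=(118,312),mug=(505,125)).items(): print(n,np.round(onz(t,uv,0),3),np.round(onz(t,uv,.3),3))
w=ctrl.camera("wrist");print(np.round(w["tool_from_camera"],3).tolist())
E
```

```text
scene []
top [([476, 214, 19, 19, 246], array([485.22764228, 222.09756098])), ([370, 261, 29, 31, 227], array([382.39207048, 271.88105727]))]Traceback (most recent call last):
  File "<stdin>", line 13, in <module>
IndexError: list index out of range
```

Request:
move_arm(increments=[[1,0,0,-1,0,0,0],[1,0,0,-1,0,0,0],[1,0,0,-1,0,0,0],[1,0,0,0,0,0,0]])

```text
time_s: 1.0
ee_pos: [0.2185, -0.5058, 0.3625]
eef_rot: [3.131, 0.001, 0.408]
force: [-0.8, -0.3, -0.6]
grip_width: 0.0942
grip_force: 0.0
```

```bash
cat > log.py <<'E'
from h import *;import json
o=ctrl.get_obs();r={k:np.round(o[k],5).tolist() for k in("time_s","qpos","ee_pos","eef_rot","force","grip_width","grip_force")}
open("log.txt","a").write(json.dumps(r)+"\n");print(r)
E
python3 log.py
```

```text
{'time_s': 1.0, 'qpos': [-1.22953, 0.23195, 1.24972, 5e-05, 1.64924, -0.06659], 'ee_pos': [0.2185, -0.50581, 0.36251], 'eef_rot': [3.13093, 0.00066, 0.40785], 'force': [-0.75263, -0.34453, -0.55087], 'grip_width': 0.09423, 'grip_force': 0.0}
```

```bash
python3 - <<'E'
from h import *
ps={c:ctrl.camera(c) for c in("scene","top")}
def tri(a,b):
    A=[];B=[]
    for c,uv in(("scene",a),("top",b)):
        o,d=ray(ps[c],uv);d/=np.linalg.norm(d);P=np.eye(3)-np.outer(d,d);A.append(P);B.append(P@o)
    return np.round(np.linalg.solve(sum(A),sum(B)),4)
hsv=cv2.cvtColor(ps["scene"]["color"],cv2.COLOR_BGR2HSV)[...]
m=((hsv[...,0]<6)|(hsv[...,0]>174))&(hsv[...,1]>180)&(hsv[...,2]>90)
n,l,s,ce=cv2.connectedComponentsWithStats(m.astype(np.uint8));print([(s[i].tolist(),ce[i].round(1)) for i in range(1,n) if s[i][4]>60])
print("small cap",tri((177,132),(486,222)),"big cap",tri((297,97),(385,276)))
for c,p in ps.items():
    r=ctrl.cut_out("coaster",p)[0]["mask"].astype(np.uint8)
    cs,_=cv2.findContours(r,0,1);pts=np.vstack(cs)[:,0].astype(float)
    w=np.array([onz(p,q,.006)[:2] for q in pts]);h=cv2.convexHull(w.astype(np.float32))
    print(c,"coaster",cv2.minEnclosingCircle(h))
    for n in("ink_bottle","oil_bottle"):
      for r in ctrl.cut_out(n,p)[:2]:
        ys,xs=np.nonzero(r["mask"]);k=np.argmax(ys);print(n,"lowest px",xs[ys>ys.max()-2].mean(),ys.max(),onz(p,(xs[ys>ys.max()-2].mean(),ys.max()),.006).round(3))
t=ps["top"]
for n,uv in dict(tabR=(533,405),tabRt=(590,180),cabTopL=(585,225),cabfront=(540,430),mug=(505,125)).items(): print(n,np.round(onz(t,uv,0),3),np.round(onz(t,uv,.3),3))
E
```

```text
[([283, 83, 26, 28, 595], array([296.,  96.])), ([167, 124, 19, 20, 300], array([176.2, 133.1]))]
small cap [ 0.4781 -0.2048  0.163 ] big cap [ 0.4208 -0.0394  0.2132]
scene coaster ((0.49054890871047974, -0.20201002061367035), 0.055292680859565735)
ink_bottle lowest px 192.0 212 [ 0.502 -0.201  0.006]
ink_bottle lowest px 298.125 211 [ 0.459 -0.035  0.006]
oil_bottle lowest px 306.25 309 [0.628 0.025 0.006]
top coaster ((0.4919695258140564, -0.22783750295639038), 0.053850676864385605)
ink_bottle lowest px 459.5 260 [ 0.452 -0.2    0.006]
ink_bottle lowest px 372.17241379310343 317 [ 0.382 -0.032  0.006]
oil_bottle lowest px 320.5 216 [0.572 0.023 0.006]
tabR [ 0.196 -0.264  0.   ] [ 0.245 -0.156  0.3  ]
tabRt [ 0.553 -0.467  0.   ] [ 0.479 -0.289  0.3  ]
cabTopL [ 0.474 -0.435  0.   ] [ 0.427 -0.268  0.3  ]
cabfront [ 0.156 -0.265  0.   ] [ 0.219 -0.157  0.3  ]
mug [ 0.685 -0.343  0.   ] [ 0.565 -0.208  0.3  ]
```

Request:
move_arm(increments=[[1,0.6,0,0,0,0.15,0],[1,0.6,0,0,0,0.15,0],[1,0.6,0,0,0,0.15,0],[1,0.6,0,0,0,0.15,0]])

```text
time_s: 1.8
ee_pos: [0.3249, -0.4588, 0.3821]
eef_rot: [-3.141, -0.606, 0.407]
force: [0.6, 0.1, -0.5]
grip_width: 0.0939
grip_force: 0.0
```

```bash
python3 log.py
```

```text
{'time_s': 1.8, 'qpos': [-1.29817, 0.24216, 1.30091, 0.60327, 1.67078, -0.09503], 'ee_pos': [0.32491, -0.45879, 0.38213], 'eef_rot': [-3.14096, -0.60619, 0.40718], 'force': [0.57904, 0.10566, -0.45809], 'grip_width': 0.09388, 'grip_force': 0.0}
```

Request:
move_arm(increments=[[1,0,-0.5,0.2,0,0.138,0],[1,0,-0.5,0.2,0,0.138,0],[1,0,-0.5,0.2,0,0.138,0],[1,0,-0.5,0.2,0,0.138,0],[1,0,-0.5,0.2,0,0.138,0],[1,0,-0.5,0.2,0,0.138,0],[1,0,-0.5,0.2,0,0.138,0],[1,0,0,0,0,0,0]])

```text
time_s: 2.6
ee_pos: [0.3068, -0.2734, 0.3442]
eef_rot: [-1.394, -1.563, -1.341]
force: [-0.2, -0.2, 0.0]
grip_width: 0.0938
grip_force: 0.0
```

```bash
python3 log.py
```

```text
{'time_s': 2.6, 'qpos': [-1.51392, 0.11291, 2.09433, 1.35788, 1.85138, -0.65918], 'ee_pos': [0.30682, -0.27344, 0.34419], 'eef_rot': [-1.39356, -1.56347, -1.34064], 'force': [-0.15356, -0.21122, 0.03938], 'grip_width': 0.09384, 'grip_force': 0.0}
```

Request:
move_arm(increments=[[1,-0.7,0,0.25,0,0,0],[1,-0.7,0,0.25,0,0,0],[1,-0.7,0,0.25,0,0,0],[1,-0.7,0,0.25,0,0,0],[1,-0.7,0,0.2,0,0,0],[1,-0.7,0,0.2,0,0,0],[1,-0.5,0,0,0,0,0],[1,0,0,0,0,0,0],[1,0,0,0,0,0,0]])

```text
time_s: 3.5
ee_pos: [0.3704, -0.2491, 0.1113]
eef_rot: [-3.135, -1.565, 0.402]
force: [0.0, -1.1, 0.2]
grip_width: 0.0942
grip_force: 0.0
```

```bash
python3 log.py; python3 - <<'E'
from h import *
from scipy.spatial.transform import Rotation as R
o=ctrl.get_obs();w=ctrl.camera("wrist")
M=R.from_euler("xyz",o["eef_rot"]).as_matrix();print(M.round(3))
T=np.eye(4);T[:3,:3]=M;T[:3,3]=o["ee_pos"];T=T@np.array(w["tool_from_camera"])
print(np.round(w["tool_from_camera"],3).tolist())
im=w["color"].copy()
g=o["ee_pos"]
for z in (.006,.08,.166):
    X=np.linalg.inv(T)@np.array([.478,-.205,z,1]);q=cv2.projectPoints(X[None,:3],np.zeros(3),np.zeros(3),w["K"],np.array(w["distortion"],float))[0][0,0];print(z,q);cv2.circle(im,tuple(map(int,q)),4,(255,0,255),-1)
for r in ctrl.cut_out("ink_bottle",w)[:2]:
    ys,xs=np.nonzero(r["mask"]);print(r["conf"],r["centre"],xs.min(),xs.max(),ys.min(),ys.max())
cv2.imwrite("pics/w1.png",im)
E
```

```text
{'time_s': 3.5, 'qpos': [-1.33834, 0.68635, 2.12542, 1.40264, 1.62242, -1.24575], 'ee_pos': [0.37041, -0.24911, 0.11128], 'eef_rot': [-3.13526, -1.56548, 0.40189], 'force': [0.01738, -1.10092, 0.22123], 'grip_width': 0.09416, 'grip_force': 0.0}
[[ 0.005  0.397  0.918]
 [ 0.002 -0.918  0.397]
 [ 1.    -0.    -0.005]]
[[-0.0, -0.972, -0.235, 0.068], [1.0, 0.0, -0.0, 0.002], [0.0, -0.235, 0.972, -0.179], [0.0, 0.0, 0.0, 1.0]]
0.006 [326.06199421 356.74785278]
0.08 [326.09169882 274.69816224]
0.166 [326.12537485 165.96018945]
0.9 [279.1, 326.4] 291 364 165 354
0.67 [227.8, 112.2] 58 176 85 351
```

View pics/w1.png

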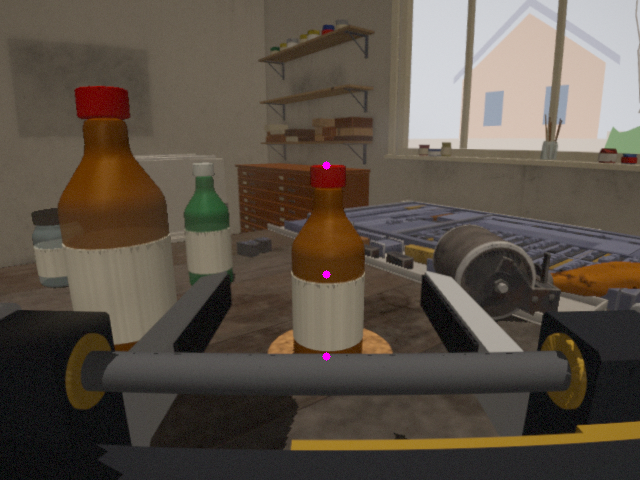

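The target bottle is centred between the fingers (column 328) with its coaster below it. The decoy (110,220) and the green bottle (207,225) are well to the left.

Request:
move_arm(increments=[[1,-0.3,0,0,0,0,0],[1,-0.3,0,0,0,0,0],[1,0,0,0.4,0,0,0],[1,0,0,0.4,0,0,0],[1,0,0,0.4,0,0,0],[1,0,0,0.4,0,0,0],[1,0,0,0.3,0,0,0],[1,0,0,0.3,0,0,0],[1,0,0,0.3,0,0,0],[1,0,0,0.2,0,0,0],[1,0,0,0,0,0,0],[1,0,0,0,0,0,0]])

```text
time_s: 4.8
ee_pos: [0.494, -0.1952, 0.0808]
eef_rot: [2.922, -1.566, 0.628]
force: [-0.3, -0.5, 0.2]
grip_width: 0.0936
grip_force: 0.0
```

```bash
python3 log.py
```

```text
{'time_s': 4.8, 'qpos': [-0.9832, 0.78102, 2.06923, 1.74166, 1.51512, -1.28482], 'ee_pos': [0.49397, -0.19525, 0.08085], 'eef_rot': [2.92201, -1.56615, 0.62762], 'force': [-0.31814, -0.48032, 0.19119], 'grip_width': 0.09362, 'grip_force': 0.0}
```

Request:
move_arm(increments=[[0,0,0,0,0,0,0],[0,0,0,0,0,0,0],[0,0,0,0,0,0,0],[0,0,0,0,0,0,0],[0,0,0,0,0,0,0],[0,0,0,0,0,0,0],[0,0,0,0,0,0,0],[0,0,0,0,0,0,0]], force=35)

```text
time_s: 5.6
ee_pos: [0.4942, -0.1952, 0.0803]
eef_rot: [3.087, -1.566, 0.462]
force: [0.3, -2.5, 0.7]
grip_width: 0.0575
grip_force: 35.0
```

```bash
python3 log.py
```

```text
{'time_s': 5.6, 'qpos': [-0.98267, 0.78232, 2.06892, 1.74273, 1.51486, -1.2851], 'ee_pos': [0.49416, -0.19522, 0.08034], 'eef_rot': [3.08728, -1.56613, 0.46179], 'force': [0.26099, -2.49458, 0.65537], 'grip_width': 0.05746, 'grip_force': 34.96719}
```

Request:
move_arm(increments=[[0,0.2,0,0,0,0,0],[0,0.4,0,0,0,0,0],[0,0.5,0,0,0,0,0],[0,0.5,0,0,0,0,0],[0,0.5,0,0,0,0,0],[0,0.5,0,0,0,0,0],[0,0.5,0,0,0,0,0],[0,0.5,0,0,0,0,0],[0,0.5,0,0,0,0,0],[0,0.4,0,0,0,0,0],[0,0.2,0,0,0,0,0],[0,0,0,0,0,0,0],[0,0,0,0,0,0,0]])

```text
time_s: 6.9
ee_pos: [0.495, -0.1943, 0.3144]
eef_rot: [-2.975, -1.565, 0.242]
force: [-0.0, -0.2, -3.5]
grip_width: 0.0571
grip_force: 34.9
```

```bash
python3 log.py
```

```text
{'time_s': 6.9, 'qpos': [-0.97962, 0.17827, 2.10273, 1.68685, 1.42862, -0.71705], 'ee_pos': [0.49498, -0.19426, 0.31442], 'eef_rot': [-2.97541, -1.56525, 0.2418], 'force': [-0.02971, -0.24411, -3.53603], 'grip_width': 0.05712, 'grip_force': 34.93659}
```

Request:
move_arm(increments=[[0,0,0,0,0,0,0.07],[0,0,0,0,0,0,0.12],[0,0,0,0,0,0,0.15],[0,0,0,0,0,0,0.15],[0,0,0,0,0,0,0.15],[0,0,0,0,0,0,0.15],[0,0,0,0,0,0,0.15],[0,0,0,0,0,0,0.15],[0,0,0,0,0,0,0.15],[0,0,0,0,0,0,0.15],[0,0,0,0,0,0,0.15],[0,0,0,0,0,0,0.15],[0,0,0,0,0,0,0.15],[0,0,0,0,0,0,0.15],[0,0,0,0,0,0,0.15],[0,0,0,0,0,0,0.15],[0,0,0,0,0,0,0.12],[0,0,0,0,0,0,0.07],[0,0,0,0,0,0,0],[0,0,0,0,0,0,0]])

```text
time_s: 8.9
ee_pos: [0.4951, -0.1945, 0.3144]
eef_rot: [-1.579, 0.908, -1.17]
force: [-0.0, -0.4, -2.9]
grip_width: 0.0574
grip_force: 34.9
```

Request:
move_arm(increments=[[0,0,0,0,0,0,0],[0,0,0,0,0,0,0],[0,0,0,0,0,0,0],[0,0,0,0,0,0,0],[0,0,0,0,0,0,0],[0,0,0,0,0,0,0]])

```text
time_s: 9.5
ee_pos: [0.4951, -0.1945, 0.3153]
eef_rot: [-1.579, 0.909, -1.169]
force: [-0.6, 0.2, -4.0]
grip_width: 0.0574
grip_force: 34.9
```

```bash
python3 log.py; python3 - <<'E'
from h import *
from scipy.spatial.transform import Rotation as R
print(R.from_euler("xyz",ctrl.get_obs()["eef_rot"]).as_matrix().round(3))
w=ctrl.camera("wrist");s=ctrl.camera("scene")
cv2.imwrite("pics/inv.png",np.hstack([cv2.resize(w["color"],(400,300)),cv2.resize(s["color"],(400,300))]))
E
```

```text
{'time_s': 9.5, 'qpos': [-0.97966, 0.17739, 2.1016, 1.68716, 1.42875, 1.76377], 'ee_pos': [0.49514, -0.19454, 0.3153], 'eef_rot': [-1.5786, 0.90901, -1.16912], 'force': [-0.5689, 0.23265, -3.98335], 'grip_width': 0.05745, 'grip_force': 34.94477}
[[ 0.24  -0.316  0.918]
 [-0.566  0.723  0.397]
 [-0.789 -0.615 -0.005]]
```

View pics/inv.png

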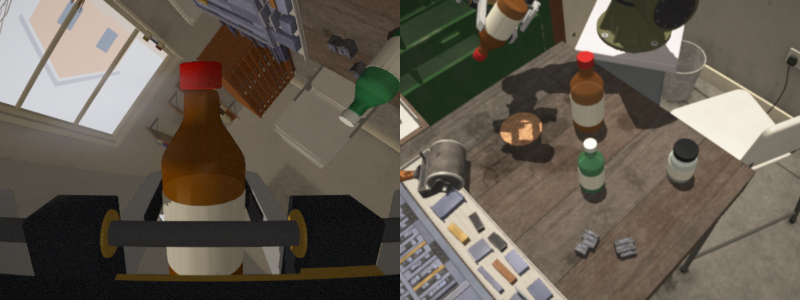

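The left half (wrist camera) shows the bottle still square in the fingers, cap at (200,75). The right half (scene) shows it cap-down at (480,55), with the coaster now bare at (521,129). I'm rolling it back and measuring the bare coaster.

Request:
move_arm(increments=[[0,0,0,0,0,0,-0.07],[0,0,0,0,0,0,-0.12],[0,0,0,0,0,0,-0.15],[0,0,0,0,0,0,-0.15],[0,0,0,0,0,0,-0.15],[0,0,0,0,0,0,-0.15],[0,0,0,0,0,0,-0.15],[0,0,0,0,0,0,-0.15],[0,0,0,0,0,0,-0.15],[0,0,0,0,0,0,-0.15],[0,0,0,0,0,0,-0.15],[0,0,0,0,0,0,-0.15],[0,0,0,0,0,0,-0.15],[0,0,0,0,0,0,-0.15],[0,0,0,0,0,0,-0.15],[0,0,0,0,0,0,-0.15],[0,0,0,0,0,0,-0.12],[0,0,0,0,0,0,-0.07],[0,0,0,0,0,0,0],[0,0,0,0,0,0,0]])

```text
time_s: 11.6
ee_pos: [0.4951, -0.1946, 0.3153]
eef_rot: [-2.7, -1.566, -0.034]
force: [0.2, -0.1, -2.9]
grip_width: 0.057
grip_force: 34.9
```

```bash
python3 log.py; python3 - <<'E'
from h import *
from scipy.spatial.transform import Rotation as R
M=R.from_euler("xyz",ctrl.get_obs()["eef_rot"]).as_matrix();print(M.round(3))
for c in("scene","top"):
    p=ctrl.camera(c)
    for r in ctrl.cut_out("coaster",p)[:1]:
        cs,_=cv2.findContours(r["mask"].astype(np.uint8),0,1);pts=np.vstack(cs)[:,0].astype(float)
        w=np.array([onz(p,q,.006)[:2] for q in pts],np.float32);print(c,r["conf"],cv2.minEnclosingCircle(w),w.mean(0))
E
```

```text
{'time_s': 11.6, 'qpos': [-0.9797, 0.1775, 2.10155, 1.68718, 1.42877, -0.71385], 'ee_pos': [0.49515, -0.19458, 0.31528], 'eef_rot': [-2.7, -1.56551, -0.03381], 'force': [0.24242, -0.08151, -2.87905], 'grip_width': 0.05704, 'grip_force': 34.93667}
[[ 0.005  0.397  0.918]
 [-0.    -0.918  0.397]
 [ 1.    -0.002 -0.005]]
scene 0.63 ((0.48870694637298584, -0.20210230350494385), 0.05662926286458969) [ 0.49012235 -0.2020432 ]
top 0.79 ((0.4882679283618927, -0.20129576325416565), 0.055322326719760895) [ 0.4875922  -0.20091294]
```

Request:
move_arm(increments=[[0,-0.2,0.06,0.2,0,0,0],[0,-0.4,0,0,0,0,0],[0,-0.5,0,0,0,0,0],[0,-0.5,0,0,0,0,0],[0,-0.5,0,0,0,0,0],[0,-0.5,0,0,0,0,0],[0,-0.5,0,0,0,0,0],[0,-0.5,0,0,0,0,0],[0,-0.4,0,0,0,0,0],[0,-0.3,0,0,0,0,0],[0,-0.2,0,0,0,0,0],[0,-0.1,0,0,0,0,0],[0,0,0,0,0,0,0],[0,0,0,0,0,0,0]])

```text
time_s: 13.2
ee_pos: [0.5046, -0.1939, 0.0857]
eef_rot: [3.018, -1.566, 0.531]
force: [0.4, 0.7, -2.5]
grip_width: 0.0571
grip_force: 34.9
```

```bash
python3 log.py
```

```text
{'time_s': 13.2, 'qpos': [-0.95878, 0.77089, 2.05928, 1.76411, 1.50429, -1.26591], 'ee_pos': [0.50462, -0.19394, 0.08575], 'eef_rot': [3.01832, -1.56624, 0.53104], 'force': [0.42023, 0.68379, -2.5221], 'grip_width': 0.05714, 'grip_force': 34.93694}
```

Request:
move_arm(increments=[[0,-0.04,0,0,0,0,0],[0,-0.03,0,0,0,0,0],[0,-0.02,0,0,0,0,0],[0,-0.01,0,0,0,0,0],[0,0,0,0,0,0,0],[0,0,0,0,0,0,0],[0,0,0,0,0,0,0]])

```text
time_s: 13.9
ee_pos: [0.5045, -0.1939, 0.0804]
eef_rot: [3.096, -1.566, 0.454]
force: [-1.1, -0.4, -0.5]
grip_width: 0.0574
grip_force: 34.9
```

Request:
move_arm(increments=[[0,-0.01,0,0,0,0,0],[0,-0.01,0,0,0,0,0],[0,0,0,0,0,0,0],[0,0,0,0,0,0,0]])

```text
time_s: 14.3
ee_pos: [0.5046, -0.1939, 0.0802]
eef_rot: [2.809, -1.568, 0.741]
force: [-0.4, 1.0, 7.2]
grip_width: 0.0573
grip_force: 34.9
```

Contact confirmed (+7 N). I'm opening the fingers slowly and then backing off.

Request:
move_arm(increments=[[0.63,0,0,0,0,0,0],[0.66,0,0,0,0,0,0],[0.7,0,0,0,0,0,0],[0.75,0,0,0,0,0,0],[0.8,0,0,0,0,0,0],[0.9,0,0,0,0,0,0],[1,0,0,0,0,0,0],[1,0,0,0,0,0,0],[1,0,0,0,0,0,0]])

```text
time_s: 15.2
ee_pos: [0.5045, -0.1938, 0.0792]
eef_rot: [-3.136, -1.566, 0.402]
force: [-0.6, -1.0, 0.6]
grip_width: 0.0943
grip_force: 0.0
```

```bash
python3 log.py; python3 - <<'E'
from h import *
p=ctrl.camera("wrist");cv2.imwrite("pics/rel.png",p["color"])
E
```

```text
{'time_s': 15.2, 'qpos': [-0.95889, 0.78855, 2.05417, 1.76467, 1.50645, -1.27767], 'ee_pos': [0.50448, -0.1938, 0.07919], 'eef_rot': [-3.13597, -1.56596, 0.40219], 'force': [-0.64293, -1.01907, 0.57071], 'grip_width': 0.09427, 'grip_force': 0.0}
```

View pics/rel.png

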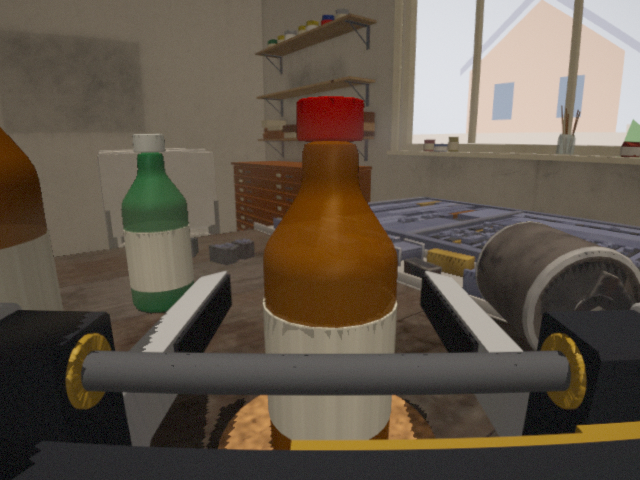

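The bottle stands upright at column 330, clear of both fingers. I'll retreat straight back.

Request:
move_arm(increments=[[1,0,0,-0.2,0,0,0],[1,0,0,-0.3,0,0,0],[1,0,0,-0.4,0,0,0],[1,0,0,-0.4,0,0,0],[1,0,0,-0.4,0,0,0],[1,0,0,-0.4,0,0,0],[1,0,0,-0.4,0,0,0],[1,0.3,0,0,0,0,0],[1,0.3,0,0,0,0,0],[1,0,0,0,0,0,0],[1,0,0,0,0,0,0],[1,0,0,0,0,0,0]])

```text
time_s: 16.45
ee_pos: [0.3897, -0.2432, 0.1093]
eef_rot: [-3.008, -1.566, 0.274]
force: [-0.1, 0.3, 0.8]
grip_width: 0.094
grip_force: 0.0
```

```bash
python3 log.py; python3 - <<'E'
from h import *
p=ctrl.camera("wrist");t=ctrl.camera("top");cv2.imwrite("pics/end.png",np.hstack([cv2.resize(p["color"],(400,300)),cv2.resize(t["color"],(400,300))]))
hsv=cv2.cvtColor(t["color"],cv2.COLOR_BGR2HSV);m=((hsv[...,0]<6)|(hsv[...,0]>174))&(hsv[...,1]>200)&(hsv[...,2]>120)
n,l,s,ce=cv2.connectedComponentsWithStats(m.astype(np.uint8));print([onz(t,ce[i],.163).round(4) for i in range(1,n) if s[i][4]>60])
E
```

```text
{'time_s': 16.45, 'qpos': [-1.28465, 0.69321, 2.12114, 1.45393, 1.60526, -1.24522], 'ee_pos': [0.38972, -0.2432, 0.10929], 'eef_rot': [-3.00807, -1.56593, 0.27435], 'force': [-0.09028, 0.27074, 0.84325], 'grip_width': 0.09396, 'grip_force': 0.0}
[array([ 0.4877, -0.202 ,  0.163 ]), array([ 0.4333, -0.0455,  0.163 ])]
```

View pics/end.png

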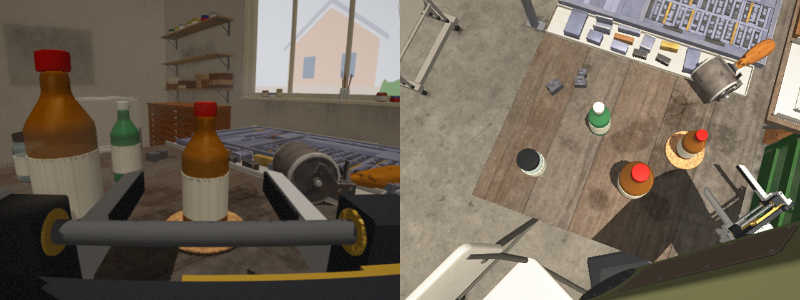

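The bottle stands upright within about 1 mm of the coaster's centre (top view (692,145)). The green bottle and jar haven't moved, and the gripper is clear.

```bash
python3 -c "
from station import ctrl;print(ctrl.hand_in())"
```

```text
the job is handed in; nothing more can be done
None
```

The ink bottle was tipped until its cap pointed about 52° below level, held there for about 0.8 s, and set back upright within about 1 mm of the coaster's centre by my camera measurement; the green bottle and the jar looked unmoved in the last picture, and the job is handed in (no verdict was returned).

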